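# Work the hold-to-run key switch of a roller shutter

## Task

Take the key with the rectangular head out of the wooden key block and push it fully home into the key switch on top of the grey switch box. The lock is sticky: do not force the key (never more than 40 N on the lock), wiggle it left and right under light pressure until it goes in. Then turn it a quarter turn clockwise, seen from above, and finish while still gripping the key and holding the switch turned against its spring; leave the round-headed key, the tape roll and the parcel alone.

Things in the scene. Friction and masses are not known exactly. Their poses are not given: they have to be found in the camera images.
- square_key: The key to use, 60 g, with a RECTANGULAR black head. Origin: centre of the underside of its round steel collar (21 mm diameter, 4 mm high); z up the key to its head, x along the width of blade and head. It starts upright in a slot of the key block, collar resting on the block's top 36 mm above the table. It works either way round.
- square_key_head (a point): Centre of the key's head, 31 mm above the key's origin; axes as the key's. The head is 32 mm wide (x), 9 mm thick (y), 34 mm high (z = 14 to 48 mm from the key's origin), on a neck 10 x 7 mm. Grip it here across its 9 mm thickness, fingers closing along y.
- square_key_tip (a point): Square end of the key's plain steel blade, 30 mm below the key's origin. The blade is 15 mm wide (x), 4 mm thick (y), 30 mm long.
- round_key: The other key: same blade, collar, neck and colour but a ROUND flat head 36 mm in diameter, 9 mm thick. It stands in the block's other slot, 64 mm from the first along x. Leave it there. Origin and axes as for the square key.
- key_block: Fixed wooden block 140 x 50 x 36 mm (x, y, z) with two through slots 17 x 6 mm (long side along x) at x = -32 and +32 mm; which key is in which varies. Origin: centre of its underside.
- switch_box: Fixed grey steel box 130 x 100 x 80 mm (x, y, z) with the key cylinder in the middle of its top and a small amber lens at x = +47 mm. A steel ring around the cylinder (inner diameter 28, outer 48 mm) rises 4 mm above the top. Origin: centre of its underside.
- keyway (a point): Centre of the cylinder's face, 80 mm above the table; fixed to the box, z up, x along the slot's long side while the switch is at rest. Slot 18 x 6.6 mm, with a funnel mouth 24 x 12.6 mm narrowing over the first 6 mm. Key fully home: blade 30 mm in, collar on the face, key origin at this point.
- upper_disc (a point): Top of the first of two sticky discs hidden in the lock, 12.5 mm below the face. Each disc is 5 mm thick with a gate 18 x 6.2 mm that may stand up to 0.5 rad off the slot at rest, either way. The blade stops on the disc until the key (the plug turns with it) is within about 0.1 rad of its gate.
- lower_disc (a point): Top of the second sticky disc, 19.5 mm below the face, at an angle of its own. Press with about 5 to 8 N while wiggling: more than about 10 N can drag a disc (friction 0.03 N m) along with the key. Discs that the blade has passed turn with the key.
- plug (a joint): Angle of the lock's plug, rad: 0 at rest (slot along the keyway's x), grows clockwise seen from above, stops at -0.7 and 1.75. A spring (0.06 N m per rad) returns it to 0. The blade has about 0.17 rad of play in the slot, so the plug lags the key. The shutter runs from 1.15 rad on.
- tape_roll: Bystander: tan tape roll lying flat, 90 mm diameter, 48 mm high, between box and block. Origin: centre of its underside.
- parcel: Bystander: cardboard parcel 110 x 150 x 70 mm beyond the work. Origin: centre of its underside.
Not all that is in view belongs to the job. What is shaped like the switch_box but red or yellow is not meant.

How it is judged:
On the way:
1. the rectangular-headed key is fully home in the switch, the switch not yet turned (z of square_key in the frame of keyway between -0.003 and 0.003 m and horizontal distance between square_key and keyway below 0.005 m and angle between square_key's own z axis and vertical below 0.15 rad and value of joint plug below 0.7 rad), for 0.1 s.
At the end, for the whole second after the job is handed in: The rectangular-headed key is fully home (collar within 3 mm of the face, centred within 5 mm, within 0.15 rad of upright), the plug is turned more than 1.15 rad, and the fingers still grip the key (more than 3 N) through the last second (z of square_key in the frame of keyway between -0.003 and 0.003 m and horizontal distance between square_key and keyway below 0.005 m and angle between square_key's own z axis and vertical below 0.15 rad and value of joint plug above 1.15 rad and contact force between the fingers and square_key above 3 N); the arm keeps its last pose, push and grip.
It fails at once if the key is forced: more than 40 N between key and switch (contact force between square_key and switch_box above 40 N).
It fails at once if the round-headed key is moved (distance of round_key from where it was at the start of the episode above 0.015 m).
It fails at once if the tape roll is moved (distance of tape_roll from where it was at the start of the episode above 0.03 m).
It fails at once if the parcel is moved (distance of parcel from where it was at the start of the episode above 0.03 m).
It also fails if it takes over 72 s, if anything falls off the work surface, if the arm or the gripper's body presses on something with over 40 N, if the wrist force passes 120 N, or if a joint passes its speed limit or range.

## Robot

A 6-joint arm with a two-finger parallel gripper is mounted at the origin on the work surface. World frame = base frame: x ahead of the robot, y to its left, z up, the work surface at z = 0. Lengths are in m, angles in rad, forces in N, time in s.
With the tool pointing down it reaches from about 0.25 to 0.775 m from the base axis. Payload 4 kg.
Tool frame: the origin (TCP) lies at the very end of the fingers, on their centre line; the grasp point (between the pads) lies 19 mm behind it; z points along the fingers, y is the direction in which the jaws open and shut (so a half turn about z gives the same grasp; the last joint's range is limited). The gripper opens to 94 mm and grips with 3 to 60 N. Pads are 16 mm wide; open, the fingers measure 119 mm over their backs; the gripper's body (75 mm by 177 mm) begins 78 mm behind the grasp point.
Start: joints at [-1.395, 0.087, 1.371, -0, 1.684, -0.103], TCP at [0.151, -0.529, 0.206] pointing down, gripper open.
Joint ranges: [-3.1, 3.1], [-0.76, 2.03], [0.27, 2.55], [-1.08, 4.22], [0.17, 2.65], [-2.57, 2.57]. Speed limits (rad/s): [2.79, 2.79, 3.14, 3.14, 3.14, 3.14].

## Interface

Orientations are given as [roll, pitch, yaw] about the fixed x, y, z axes, in that order (R = Rz(yaw) Ry(pitch) Rx(roll)).
In Python, from bench import robot, cams, models gives the robot as it stands.
- The arm moves only by the tool step_arm, never from a script. Its argument "series" is a list of rows, each a list of 5 numbers: the gripper command: -1 is shut, 1 is fully open, values between are in proportion, then the shift along the tool's x, y, z in mm, then the turn about the tool's z in degrees. A call has 1 to 20 rows; each row is the pose to reach, as a shift and turn from the pose commanded when the call began, along the tool's axes at that moment; what a row does not reach only later rows make up. A row lasts 1/8 s, in which the tool goes at most 62.5 mm and 10.7 degrees, less where a joint would pass 70% of its speed; a pose out of reach is approached as far as the arm can. A call with a gripper value outside its range is refused whole. The fingers move at their own pace and stop on an object; the grip force is fixed at half the most. Time passes only in rows, so rows that repeat a pose let the fingers close. It gives the time, the measured TCP pose, the force and the opening at its end, in the units of the state.
- robot.get_obs(): the state, without advancing time (a new reading comes with each control period).
- cams.snapshot(name): name is "scene" or "top" or "wrist"; returns a dict with "pixels" (480x640x3 uint8, red, green, blue), "fov_y" (degrees; the focal length in pixels is half the picture's height over the tangent of half this angle, whatever the lens; pixels are square), "cx", "cy" (the principal point, pixels), "R" (3x3) and "t" (3): a world point X has camera coordinates R X + t. Camera axes: x right, y down, z forward; pixel columns grow to the right and rows downward; lengths in m; the calibration is good to about 2 mm. A picture is of the moment at which its call begins. There is no depth.
- robot.close_job(): hands the job in, once; it reports no verdict.
Trained networks look in a picture, given as the dict that the camera call returned (one of the last four; its "shot" number tells which), for a name from the list of things; names that differ only in an ending like _2 or _b are one class to them, and where a whole thing is asked for, a point or a joint stands for the part that bears it (a point fixed in the world has none). Each returns a list of dicts, best first, with "p" (0 to 1); they miss things now and then, are a little off and sometimes report something else, mostly with a low value. They report only what shows in the picture. A call takes as long as a camera call. They do not tell look-alikes from the thing itself.
- models.find_in(picture, label): "position" ([x, y, z] in m, in world coordinates, good to about 4 mm: the middle of the surface that is visible of it).
- models.pinpoint(picture, label): "position" ([x, y, z] in m, in world coordinates, good to about 4 mm: a listed point, or the origin of a listed thing).
The state is a dict: "time": time; "joint_positions": joint angles; "qvel": joint speeds; "joint_torque": joint torques, N m; "tool_pos": TCP position; "ee_rot": TCP orientation; "wrist_force": force on the tool from outside, world axes, zero at the start; "wrist_torque": the same for the moment, N m; "width": finger opening in m.
Only numpy, scipy, OpenCV 4.12 (cv2) and the standard library are available. Lean on these libraries where they do the work, as an engineer would, in place of code of your own. Each camera call takes 0.05 s, during which the arm holds its last target. There are 200 camera calls.

## Working session

There is one attempt and no reset: what is moved stays moved. The work goes in short steps, Python scripts to look and compute and a tool call to move; the robot and the scene stay as the last step left them, time stands still between calls to the robot, and variables do not carry over. Pictures are saved under pics/ and viewed, about 8 in all and at most 12, crops included, and the job is handed in when it is done.

Besides the shell and the picture viewer there is one more tool, called after "Call:" as a command line: name --pt "numbers of a row" for each row, then --argument value for the rest. step_arm: Moves the arm, as the interface text tells. Its arguments: {"type":"object","properties":{"series":{"type":"array","items":{"type":"array","items":{"type":"number"}}}},"required":["series"]}

```bash
mkdir -p pics; ls
python3 - <<'E'
from bench import robot,cams,models
import cv2
o=robot.get_obs(); print({k:(o[k]) for k in ("time","tool_pos","ee_rot","width","wrist_force")})
for c in ("scene","top"):
    s=cams.snapshot(c); cv2.imwrite(f"pics/{c}0.png",s["pixels"][:,:,::-1])
    print(c,s["fov_y"],s["cx"],s["cy"],s["R"],s["t"])
    for l in ("square_key","square_key_head","round_key","key_block","switch_box","keyway","tape_roll","parcel"):
        print(l,[(d["p"],d["position"]) for d in models.pinpoint(s,l)][:3])
E
```

```text
pics
{'time': 0.0, 'tool_pos': array([ 0.15122749, -0.52820676,  0.2043034 ]), 'ee_rot': array([-3.13936303e+00, -1.96264748e-04,  2.78777940e-01]), 'width': 0.09393357135660209, 'wrist_force': array([-0.01825104,  0.50685407, -0.50517537])}
scene 49.93340476999451 325.8268453082357 241.06954337413083 [[-0.019198    0.99981374  0.00198193]
 [ 0.58783501  0.0128908  -0.80887813]
 [-0.80875301 -0.01436379 -0.587973  ]] [ 0.01109759 -0.26863771  1.47121102]
square_key [(0.75, [0.4957, 0.2061, 0.0388])]
square_key_head []
round_key [(0.77, [0.4772, 0.262, 0.0358])]
key_block [(0.72, [0.4828, 0.2315, -0.0035])]
switch_box [(0.96, [0.5588, -0.2229, -0.0022]), (0.88, [0.3435, -0.3199, -0.0013]), (0.84, [0.3619, -0.107, -0.0039])]
keyway [(0.92, [0.3583, -0.1085, 0.0791]), (0.84, [0.5552, -0.2281, 0.0772]), (0.6, [0.3453, -0.3234, 0.0769])]
tape_roll [(0.88, [0.5641, -0.0031, 0.0014])]
parcel [(0.78, [0.7709, 0.0274, 0.0009]), (0.16, [0.4764, 0.2616, 0.038])]
top 48.77914176984626 319.5206963660305 241.5818483107796 [[ 0.01486163 -0.99984237  0.00971418]
 [-0.98636045 -0.01625262 -0.16379533]
 [ 0.16392739 -0.00714741 -0.98644651]] [-0.02493524  0.5775967   1.02444394]
square_key [(0.42, [0.495, 0.2029, 0.0358])]
square_key_head [(0.7, [0.4964, 0.2023, 0.0699])]
round_key [(0.73, [0.4755, 0.2632, 0.0377])]
key_block [(0.67, [0.4859, 0.2322, -0.0009]), (0.27, [0.4774, 0.2675, 0.036])]
switch_box [(0.96, [0.5529, -0.2272, -0.0037]), (0.9, [0.3569, -0.1038, -0.0003]), (0.87, [0.3432, -0.3154, -0.0024])]
keyway [(0.87, [0.7494, -0.283, 0.0814]), (0.84, [0.3593, -0.1065, 0.0835]), (0.78, [0.5575, -0.2244, 0.0754])]
tape_roll [(0.91, [0.5677, 0.0023, -0.0001])]
parcel [(0.72, [0.7729, 0.0272, 0.0002])]
```

View pics/scene0.png

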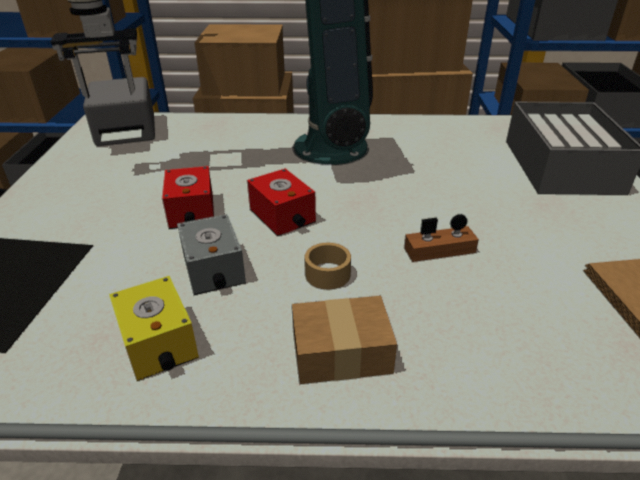

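View pics/top0.png

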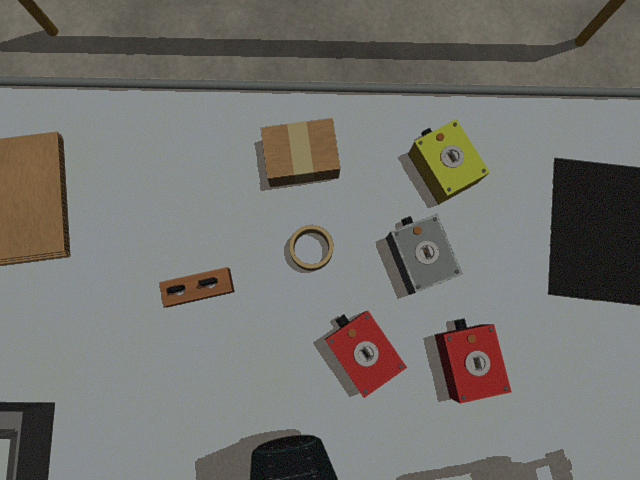

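Candidates: the rectangular key is at scene (429,226) / top (207,282), and the round key is at scene (459,222) / top (177,290). For the switch, the grey box is at scene (210,252) / top (427,253), with decoys red at (188,195) and (281,200) and yellow at (152,325) in the scene view. I choose the rectangular head and the grey box. I'll pass above the grey box for a wrist look.

Call:
step_arm --pt "1 60 -20 0 -2" --pt "1 120 -45 0 -4" --pt "1 175 -67 0 -7" --pt "1 230 -88 0 -7" --pt "1 285 -109 0 -7" --pt "1 340 -130 0 -7" --pt "1 390 -150 0 -7" --pt "1 390 -150 0 -7" --pt "1 390 -150 0 -7"

```text
time: 2.02
tool_pos: [0.4847, -0.2775, 0.2053]
ee_rot: [3.141, 0.001, 0.401]
wrist_force: [-0.8, 0.4, 0.4]
width: 0.0941
```

```bash
cat > h.py <<'E'
from bench import robot,cams,models
import cv2, numpy as np
def ray(s,u,v,z):
    "pixel -> world point on plane z"
    f=240/np.tan(np.radians(s["fov_y"]/2)); R=np.array(s["R"]); t=np.array(s["t"])
    d=R.T@np.array([(u-s["cx"])/f,(v-s["cy"])/f,1]); c=-R.T@t
    return c+d*(z-c[2])/d[2]
def proj(s,X):
    f=240/np.tan(np.radians(s["fov_y"]/2)); p=np.array(s["R"])@np.array(X)+s["t"]
    return p[:2]/p[2]*f+[s["cx"],s["cy"]]
def state():
    o=robot.get_obs(); print("t",round(o["time"],2),"tcp",o["tool_pos"].round(4),"rot",o["ee_rot"].round(4),"w",round(o["width"],4),"F",o["wrist_force"].round(2),"q",np.round(o["joint_positions"],3))
    return o
E
python3 - <<'E'
from h import *
import pickle
state(); s=cams.snapshot("wrist"); cv2.imwrite("pics/wbox.png",s["pixels"][:,:,::-1])
R=np.array(s["R"]);print(s["fov_y"],s["cx"],s["cy"],R.round(3).tolist(),(-R.T@s["t"]).round(3))
pickle.dump(s,open("wbox.pkl","wb"))
for l in ("keyway","switch_box"): print(l,[(d["p"],d["position"]) for d in models.pinpoint(s,l)][:3])
E
```

```text
t 2.02 tcp [ 0.4847 -0.2775  0.2053] rot [3.1415e+00 9.0000e-04 4.0120e-01] w 0.0941 F [-0.78  0.36  0.4 ] q [-6.210e-01  1.070e-01  1.350e+00 -1.000e-03  1.685e+00  5.490e-01]
60.31643833311125 316.0817891690325 233.20898274305867 [[0.39, -0.921, 0.001], [-0.889, -0.377, 0.26], [-0.239, -0.102, -0.966]] [ 0.554 -0.249  0.384]
keyway [(0.77, [0.3595, -0.1059, 0.0831]), (0.73, [0.5495, -0.2247, 0.0807])]
switch_box [(0.96, [0.3615, -0.1029, -0.0002]), (0.87, [0.3447, -0.3196, -0.0038]), (0.66, [0.5559, -0.2283, 0.0021])]
```

View pics/wbox.png

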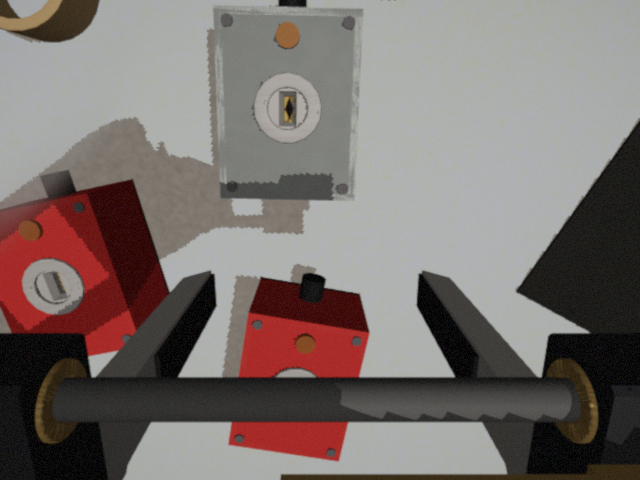

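The wrist view shows the grey box: ring centre at (287,107), amber lens at (288,35) and slot at (288,109), running towards the lens. I'll refine these by segmentation and move on to the key.

Run:
```python
from h import *
import pickle
s=pickle.load(open("wbox.pkl","rb")); im=s["pixels"].astype(int)
def cen(m): 
    ys,xs=np.nonzero(m); return xs.mean(),ys.mean(),len(xs)
y,x=np.mgrid[:480,:640]
# lens: orange
l=cen((im[...,0]-im[...,2]>70)&(abs(x-288)<25)&(abs(y-35)<25)); print("lens",l)
g=im.sum(2)/3; roi=(np.hypot(x-287,y-107)<40)
print("box grey",np.median(g[60:70,240:330]))
m=(roi&(g>np.median(g[60:70,240:330])+25)).astype(np.uint8)
c=max(cv2.findContours(m,cv2.RETR_EXTERNAL,cv2.CHAIN_APPROX_NONE)[0],key=cv2.contourArea)
e=cv2.fitEllipse(c); print("ring",e)
L=ray(s,l[0],l[1],.082); C=ray(s,*e[0],.084); print(L,C,"yaw",np.arctan2(*(L-C)[1::-1]))
top=cams.snapshot("top"); pickle.dump(top,open("top.pkl","wb"))
it=top["pixels"].astype(int)
l2=cen((it[...,0]-it[...,2]>60)&(abs(x-417)<9)&(abs(y-230)<9)); C2=proj(top,C); print("top lens",l2, ray(top,*l2[:2],.082),"pred ring",C2)
g2=it.sum(2)/3; m=((np.hypot(x-427,y-253)<16)&(g2>np.median(g2[230:245,395:440])+35)).astype(np.uint8)
c=max(cv2.findContours(m,cv2.RETR_EXTERNAL,cv2.CHAIN_APPROX_NONE)[0],key=cv2.contourArea); e=cv2.fitEllipse(c); print(e,ray(top,*e[0],.084))
# block: wood colour in top
m=((it[...,0]-it[...,2]>35)&(x>150)&(x<245)&(y>255)&(y<315)).astype(np.uint8); c=max(cv2.findContours(m,cv2.RETR_EXTERNAL,cv2.CHAIN_APPROX_NONE)[0],key=cv2.contourArea)
b=cv2.minAreaRect(c); P=[ray(top,*p,.036)for p in cv2.boxPoints(b)]; print("block",ray(top,*b[0],.036),[ (np.hypot(*(P[i]-P[i-1])[:2]).round(3),np.arctan2(*(P[i]-P[i-1])[1::-1]).round(3)) for i in range(4)])
```

```text
lens (np.float64(287.2246696035242), np.float64(34.863436123348016), 454)
box grey 126.66666666666667
ring ((287.2433166503906, 107.22103881835938), (63.9814567565918, 67.22107696533203), 167.3759307861328)
[ 0.5986706  -0.20929958  0.082     ] [ 0.55552903 -0.22682949  0.084     ] yaw 0.38595520283815427
top lens (np.float64(417.3636363636364), np.float64(229.9090909090909), 44) [ 0.59871809 -0.20809857  0.082     ] pred ring [427.47367528 251.59898714]
((426.92779541015625, 252.0030059814453), (19.795873641967773, 20.344846725463867), 120.22503662109375) [ 0.55471367 -0.22574615  0.084     ]
block [0.48405688 0.23301264 0.036     ] [(np.float64(0.051), np.float64(0.282)), (np.float64(0.142), np.float64(-1.331)), (np.float64(0.051), np.float64(-2.881)), (np.float64(0.141), np.float64(1.808))]
```

Call:
step_arm --pt "1 23 -45 0 -10" --pt "1 46 -91 0 -20" --pt "1 69 -137 0 -30" --pt "1 91 -182 0 -40" --pt "1 114 -228 0 -50" --pt "1 137 -273 0 -60" --pt "1 160 -320 0 -70" --pt "1 182 -364 0 -81" --pt "1 182 -364 0 -81" --pt "1 182 -364 0 -81" --pt "1 182 -364 0 -81"

```text
time: 3.6
tool_pos: [0.5106, 0.1272, 0.2055]
ee_rot: [3.142, 0.001, 1.811]
wrist_force: [-0.1, 0.4, -0.4]
width: 0.0941
```

Run:
```python
from h import *
import pickle
state(); s=cams.snapshot("wrist"); cv2.imwrite("pics/wkey.png",s["pixels"][:,:,::-1])
pickle.dump(s,open("wkey.pkl","wb"))
for l in ("square_key","square_key_head","round_key","key_block"): print(l,[(d["p"],d["position"]) for d in models.pinpoint(s,l)][:3])
print(proj(s,[.492,.202,.084]),proj(s,[.492,.202,.036]))
```

```text
t 3.6 tcp [0.5106 0.1272 0.2055] rot [3.1416e+00 6.0000e-04 1.8113e+00] w 0.0941 F [-0.12  0.36 -0.38] q [ 1.370e-01  3.400e-02  1.426e+00 -1.000e-03  1.681e+00 -1.040e-01]
square_key [(0.78, [0.4893, 0.2027, 0.0355])]
square_key_head [(0.63, [0.4934, 0.2045, 0.0624])]
round_key [(0.74, [0.4757, 0.2655, 0.0364])]
key_block [(0.95, [0.482, 0.2324, -0.0006])]
[315.87834957 117.85800563] [315.90985408 118.40904473]
```

View pics/wkey.png

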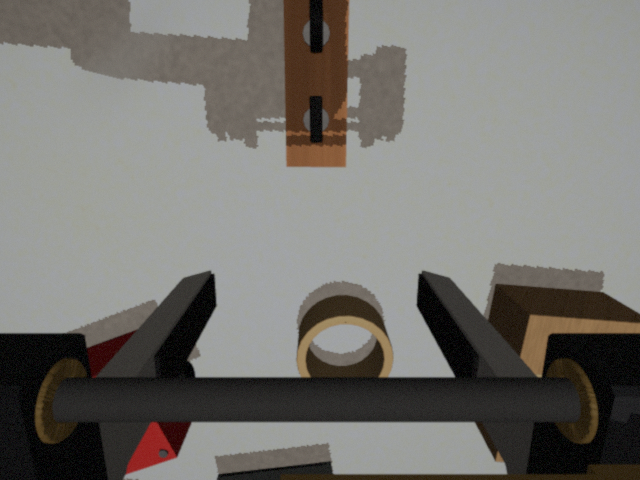

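Run:
```python
from h import *
import pickle
sc=cams.snapshot("scene"); u,v=proj(sc,[.492,.202,.06]); print(u,v)
c=sc["pixels"][180:270,380:500,::-1]; cv2.imwrite("pics/keycrop.png",cv2.resize(c,None,fx=5,fy=5,interpolation=cv2.INTER_CUBIC))
s=pickle.load(open("wkey.pkl","rb")); im=s["pixels"].astype(int)
# head top (dark) outline
m=np.zeros((480,640),np.uint8); m[88:150,295:340]=(im[88:150,295:340].sum(2)<75)
c=max(cv2.findContours(m,cv2.RETR_EXTERNAL,cv2.CHAIN_APPROX_NONE)[0],key=cv2.contourArea); b=cv2.minAreaRect(c); print("head",b,cv2.boundingRect(c))
x0,y0,w,h=cv2.boundingRect(c)
print("top mid", ray(s,x0+w/2-.5,y0+h/2-.5,.084), "len",ray(s,x0+w/2,y0,.084)-ray(s,x0+w/2,y0+h,.084))
# block edges: wood mask rows 60..90 and 150..160
wood=(im[...,0]-im[...,2]>25)
E=[]
for r in list(range(60,92))+list(range(148,162)):
    xs=np.nonzero(wood[r,270:365])[0]+270; E.append((r,xs.min(),xs.max()+1))
E=np.array(E,float)
for k in (1,2):
    a,bb=np.polyfit(E[:,0],E[:,k],1); P=[ray(s,a*r+bb-.5,r,.036) for r in(60,160)]; d=P[0]-P[1]; print("edge yaw",np.arctan2(d[1],d[0]),P[1])
```

```text
427.2804943381003 228.4451290874349
head ((316.0, 119.0), (46.0, 12.0), 90.0) (310, 96, 13, 47)
top mid [0.49226647 0.20127067 0.084     ] len [-0.00757844  0.0308958   0.        ]
edge yaw 1.8046728602834854 [0.47534802 0.16349197 0.036     ]
edge yaw 1.815566277533924 [0.52434998 0.17549825 0.036     ]
```

View pics/keycrop.png

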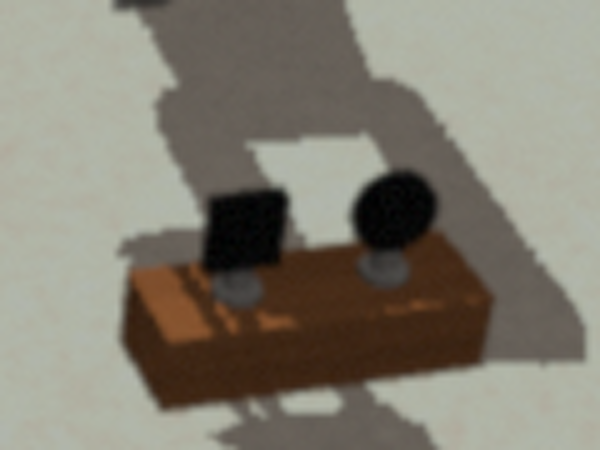

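The crop confirms it: the rectangular head is on the left (245,230) and the round one on the right (395,210). I'm descending on the rectangular key and gripping it.

Call:
step_arm --pt "1 40 0 0 0" --pt "1 76.5 0 30 0" --pt "1 76.5 0 80 0" --pt "1 76.5 0 120 0" --pt "1 76.5 0 145 0" --pt "1 76.5 0 157 0" --pt "1 76.5 0 157 0" --pt "1 76.5 0 157 0" --pt "-1 76.5 0 157 0" --pt "-1 76.5 0 157 0" --pt "-1 76.5 0 157 0" --pt "-1 76.5 0 157 0" --pt "-1 76.5 0 157 0" --pt "-1 76.5 0 157 0" --pt "-1 76.5 0 157 0" --pt "-1 76.5 0 157 0"

```text
time: 5.9
tool_pos: [0.492, 0.2031, 0.0484]
ee_rot: [-3.142, 0.0, 1.815]
wrist_force: [0.8, -0.2, -0.4]
width: 0.0176
```

Run:
```python
from h import *
state()
```

```text
t 5.9 tcp [0.492  0.2031 0.0484] rot [-3.1416e+00  1.0000e-04  1.8147e+00] w 0.0176 F [ 0.76 -0.16 -0.38] q [ 0.285  0.133  1.639 -0.     1.37   0.041]
```

Call:
step_arm --pt "-1 0 0 0 0" --pt "-1 0 0 0 0" --pt "-1 0 0 0 0" --pt "-1 0 0 0 0" --pt "-1 0 0 -10 0" --pt "-1 0 0 -30 0" --pt "-1 0 0 -60 0" --pt "-1 0 0 -95 0" --pt "-1 0 0 -120 0" --pt "-1 0 0 -120 0" --pt "-1 0 0 -120 0"

```text
time: 7.28
tool_pos: [0.4915, 0.203, 0.1674]
ee_rot: [-3.14, 0.0, 1.815]
wrist_force: [-0.5, -0.8, -0.7]
width: 0.0089
```

Run:
```python
from h import *
state()
s=cams.snapshot("wrist"); a=s["pixels"]
sc=cams.snapshot("scene"); u,v=map(int,proj(sc,[.492,.203,.17])); b=cv2.resize(sc["pixels"][v-40:v+110,max(0,u-90):u+110],None,fx=2,fy=2,interpolation=cv2.INTER_CUBIC)
a2=cv2.resize(a,(400,300)); cv2.imwrite("pics/lift.png",np.hstack([a2,b[:300,:400]])[:,:,::-1])
```

```text
t 7.28 tcp [0.4915 0.203  0.1674] rot [-3.1400e+00  2.0000e-04  1.8147e+00] w 0.0089 F [-0.46 -0.83 -0.72] q [ 0.285  0.058  1.477 -0.     1.608  0.041]
```

View pics/lift.png

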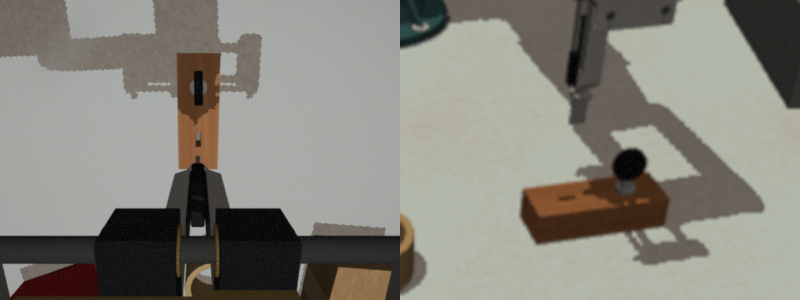

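Key lifted (width 8.9 mm), and the round key still stands in the block. Next, the switch.

Call:
step_arm --pt "-1 -54 -5 0 10" --pt "-1 -108 -10 0 20" --pt "-1 -162 -15 0 30" --pt "-1 -216 -20 0 40" --pt "-1 -270 -26 0 50" --pt "-1 -324 -31 0 60" --pt "-1 -378 -36 0 70" --pt "-1 -410 -39 0 79" --pt "-1 -432 -41 0 82" --pt "-1 -432 -41 20 82" --pt "-1 -432 -41 27 82" --pt "-1 -432 -41 27 82"

```text
time: 8.88
tool_pos: [0.5561, -0.2251, 0.1404]
ee_rot: [-3.14, 0.002, 0.385]
wrist_force: [0.6, -0.8, -1.4]
width: 0.0088
```

Run:
```python
from h import *
state()
out=[]
C=[.5553,-.2265]
for n,h in (("scene",45),("top",40),("wrist",100)):
    s=cams.snapshot(n); u,v=map(int,proj(s,C+[.10]))
    for l in ("square_key_tip","square_key","square_key_head"): print(n,l,[(d["p"],d["position"]) for d in models.pinpoint(s,l)][:2])
    v0=max(0,min(v-h,480-2*h)); out.append(cv2.resize(s["pixels"][v0:v0+2*h,u-h:u+h],(266,266),interpolation=cv2.INTER_CUBIC)); print(n,u,v)
cv2.imwrite("pics/hover.png",np.hstack(out)[:,:,::-1])
```

```text
t 8.88 tcp [ 0.5561 -0.2251  0.1404] rot [-3.1397e+00  1.6000e-03  3.8490e-01] w 0.0088 F [ 0.62 -0.78 -1.37] q [-0.479  0.22   1.349  0.     1.575  0.707]
scene square_key_tip [(0.79, [0.5566, -0.2215, 0.0936]), (0.29, [0.5589, -0.2223, 0.1294])]
scene square_key [(0.61, [0.5573, -0.2242, 0.1246])]
scene square_key_head [(0.77, [0.5518, -0.2256, 0.1648])]
scene 205 227
top square_key_tip [(0.57, [0.4775, 0.2647, 0.0364])]
top square_key []
top square_key_head [(0.54, [0.5673, 0.0007, 0.0008])]
top 429 250
wrist square_key_tip [(0.8, [0.5537, -0.2278, 0.0997])]
wrist square_key [(0.6, [0.5557, -0.2244, 0.1297])]
wrist square_key_head [(0.97, [0.5571, -0.2256, 0.1575])]
wrist 314 262
```

View pics/hover.png

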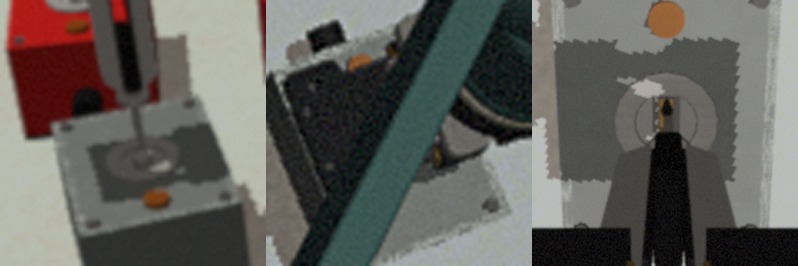

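The key tip is above the slot in both the scene crop (140,150) and the wrist crop (668,115). I'm descending carefully into the funnel.

Call:
step_arm --pt "-1 0 1 8 0" --pt "-1 0 1 14 0" --pt "-1 0 1 17 0" --pt "-1 0 1 19 0" --pt "-1 0 1 21 0" --pt "-1 0 1 22 0" --pt "-1 0 1 23 0" --pt "-1 0 1 24 0" --pt "-1 0 1 24 0"

```text
time: 10.6
tool_pos: [0.5569, -0.2268, 0.1174]
ee_rot: [-3.142, 0.0, 0.384]
wrist_force: [-0.4, 0.7, -1.1]
width: 0.0083
```

```bash
cat > st.py <<'E'
from h import *
F=[];T=[]
o=state(); print("tau",o["wrist_torque"].round(3),"key origin z~",round(o["tool_pos"][2]-.0124-.08,4))
E
python3 st.py
```

```text
t 10.6 tcp [ 0.5569 -0.2268  0.1174] rot [-3.1415e+00  1.0000e-04  3.8350e-01] w 0.0083 F [-0.4   0.73 -1.07] q [-0.481  0.233  1.38  -0.     1.529  0.706]
tau [ 0.04  -0.004  0.004] key origin z~ 0.025
```

Call:
step_arm --pt "-1 0 0 1 0" --pt "-1 0 0 2 0" --pt "-1 0 0 3 0" --pt "-1 0 0 4 0" --pt "-1 0 0 5 0" --pt "-1 0 0 5.5 0" --pt "-1 0 0 5.5 0"

```text
time: 11.48
tool_pos: [0.5567, -0.2265, 0.1117]
ee_rot: [-3.141, 0.0, 0.384]
wrist_force: [-0.3, 2.5, -0.0]
width: 0.0089
```

```bash
python3 st.py
```

```text
t 11.47 tcp [ 0.5567 -0.2265  0.1117] rot [-3.1407e+00  3.0000e-04  3.8360e-01] w 0.0089 F [-0.29  2.51 -0.02] q [-0.481  0.236  1.388  0.     1.519  0.706]
tau [0.701 0.249 0.034] key origin z~ 0.0193
```

Call:
step_arm --pt "-1 0 -0.8 0 0" --pt "-1 0 -0.8 0.5 0" --pt "-1 0 -0.8 1 0" --pt "-1 0 -0.8 1.5 0" --pt "-1 0 -0.8 1.5 0"

```text
time: 12.1
tool_pos: [0.5568, -0.2264, 0.1105]
ee_rot: [3.141, -0.0, 0.383]
wrist_force: [-0.0, 0.8, 0.2]
width: 0.0089
```

```bash
python3 st.py
```

```text
t 12.1 tcp [ 0.5568 -0.2264  0.1105] rot [ 3.141e+00 -2.000e-04  3.834e-01] w 0.0089 F [-0.03  0.76  0.24] q [-0.48   0.235  1.391 -0.     1.515  0.707]
tau [0.301 0.093 0.002] key origin z~ 0.0181
```

Call:
step_arm --pt "-1 0 -0.3 0.4 0" --pt "-1 0 -0.3 0.8 0" --pt "-1 0 -0.3 1.2 0" --pt "-1 0 -0.3 1.2 0"

```text
time: 12.6
tool_pos: [0.5567, -0.2263, 0.1098]
ee_rot: [3.14, -0.0, 0.383]
wrist_force: [-0.9, -0.8, 2.0]
width: 0.0091
```

```bash
python3 st.py
```

```text
t 12.6 tcp [ 0.5567 -0.2263  0.1098] rot [ 3.1404e+00 -3.0000e-04  3.8340e-01] w 0.0091 F [-0.91 -0.79  2.04] q [-4.800e-01  2.350e-01  1.392e+00 -1.000e-03  1.513e+00  7.070e-01]
tau [-0.045  0.031 -0.01 ] key origin z~ 0.0174
```

Contact with the upper disc is at 17.4 mm, as expected. I'm pressing a bit more and sweeping clockwise.

Call:
step_arm --pt "-1 0 0 0.5 0" --pt "-1 0 0 0.9 0" --pt "-1 0 0 0.9 3" --pt "-1 0 0 0.9 6" --pt "-1 0 0 0.9 9" --pt "-1 0 0 0.9 12" --pt "-1 0 0 0.9 15"

```text
time: 13.48
tool_pos: [0.5563, -0.2256, 0.1075]
ee_rot: [-3.141, 0.001, 0.12]
wrist_force: [0.5, 0.3, -0.6]
width: 0.0087
```

```bash
python3 st.py
```

```text
t 13.47 tcp [ 0.5563 -0.2256  0.1075] rot [-3.1408e+00  6.0000e-04  1.2010e-01] w 0.0087 F [ 0.53  0.33 -0.56] q [-0.48   0.237  1.395  0.     1.511  0.971]
tau [-0.004  0.036  0.037] key origin z~ 0.0151
```

The key dropped into the first gate (z 15.1 mm, no force). I'll go on down to the second disc.

Call:
step_arm --pt "-1 0 0 1 0" --pt "-1 0 0 2 0" --pt "-1 0 0 3 0" --pt "-1 0 0 4 0" --pt "-1 0 0 4.6 0" --pt "-1 0 0 5 0" --pt "-1 0 0 5 0"

```text
time: 14.35
tool_pos: [0.5565, -0.2257, 0.1034]
ee_rot: [-3.141, -0.0, 0.122]
wrist_force: [-0.2, 1.4, 1.1]
width: 0.0088
```

```bash
python3 st.py
```

```text
t 14.35 tcp [ 0.5565 -0.2257  0.1034] rot [-3.1413 -0.      0.1218] w 0.0088 F [-0.16  1.35  1.1 ] q [-0.48   0.239  1.401  0.     1.502  0.969]
tau [ 0.24   0.121 -0.05 ] key origin z~ 0.011
```

Call:
step_arm --pt "-1 0 0 0.6 0" --pt "-1 0 0 1.2 0" --pt "-1 0 0 1.2 3" --pt "-1 0 0 1.2 6" --pt "-1 0 0 1.2 9" --pt "-1 0 0 1.2 12" --pt "-1 0 0 1.2 15" --pt "-1 0 0 1.2 17"

```text
time: 15.35
tool_pos: [0.5567, -0.2259, 0.1028]
ee_rot: [3.141, -0.001, -0.176]
wrist_force: [-0.8, 2.1, 3.2]
width: 0.0084
```

```bash
python3 st.py
```

```text
t 15.35 tcp [ 0.5567 -0.2259  0.1028] rot [ 3.1414e+00 -8.0000e-04 -1.7620e-01] w 0.0084 F [-0.81  2.13  3.24] q [-0.48   0.239  1.402  0.     1.5    1.267]
tau [0.445 0.273 0.077] key origin z~ 0.0104
```

Call:
step_arm --pt "-1 0 0 0.5 0" --pt "-1 0 0 0.5 -3" --pt "-1 0 0 0.5 -6" --pt "-1 0 0 0.5 -9" --pt "-1 0 0 0.5 -12" --pt "-1 0 0 0.5 -15" --pt "-1 0 0 0.5 -18" --pt "-1 0 0 0.5 -21" --pt "-1 0 0 0.5 -24" --pt "-1 0 0 0.5 -27" --pt "-1 0 0 0.5 -30" --pt "-1 0 0 0.5 -33"

```text
time: 16.85
tool_pos: [0.5567, -0.2254, 0.1026]
ee_rot: [-3.141, -0.001, 0.403]
wrist_force: [-1.8, 3.3, 4.7]
width: 0.0089
```

```bash
python3 st.py
```

```text
t 16.85 tcp [ 0.5567 -0.2254  0.1026] rot [-3.1413e+00 -9.0000e-04  4.0330e-01] w 0.0089 F [-1.84  3.33  4.75] q [-4.800e-01  2.390e-01  1.402e+00  1.000e-03  1.500e+00  6.880e-01]
tau [ 0.715  0.447 -0.054] key origin z~ 0.0102
```

Call:
step_arm --pt "-1 0 -0.6 0 -3" --pt "-1 0 -0.6 0 -6" --pt "-1 0 -0.6 0 -9" --pt "-1 0 -0.6 0 -12" --pt "-1 0 -0.6 0 -15" --pt "-1 0 -0.6 0 -18" --pt "-1 0 -0.6 0 -21" --pt "-1 0 -0.6 0 -24" --pt "-1 0 -0.6 0 -27" --pt "-1 0 -0.6 0 -30" --pt "-1 0 -0.6 0 -32" --pt "-1 0 -0.6 0 -32"

```text
time: 18.35
tool_pos: [0.5561, -0.2246, 0.1018]
ee_rot: [-3.14, -0.001, 0.96]
wrist_force: [-1.3, 3.8, 4.4]
width: 0.0085
```

```bash
python3 st.py
```

```text
t 18.35 tcp [ 0.5561 -0.2246  0.1018] rot [-3.1405e+00 -7.0000e-04  9.5960e-01] w 0.0085 F [-1.34  3.8   4.36] q [-4.790e-01  2.390e-01  1.404e+00  1.000e-03  1.500e+00  1.320e-01]
tau [0.942 0.509 0.015] key origin z~ 0.0094
```

Call:
step_arm --pt "-1 0.4 -0.5 0 0" --pt "-1 0.8 -1 0 0" --pt "-1 0.8 -1 0.3 0" --pt "-1 0.8 -1 0.3 0"

```text
time: 18.85
tool_pos: [0.556, -0.2245, 0.1014]
ee_rot: [3.141, 0.001, 0.959]
wrist_force: [-2.1, 1.1, 3.4]
width: 0.0088
```

```bash
python3 st.py
```

```text
t 18.85 tcp [ 0.556  -0.2245  0.1014] rot [3.141e+00 5.000e-04 9.592e-01] w 0.0088 F [-2.06  1.13  3.39] q [-4.780e-01  2.370e-01  1.406e+00 -1.000e-03  1.497e+00  1.340e-01]
tau [ 0.421  0.385 -0.094] key origin z~ 0.009
```

Call:
step_arm --pt "-1 -0.4 -0.6 0.5 0" --pt "-1 -0.4 -0.6 1 0" --pt "-1 -0.4 -0.6 1.5 0" --pt "-1 -0.4 -0.6 1.5 0"

```text
time: 19.35
tool_pos: [0.5557, -0.2246, 0.1001]
ee_rot: [3.14, 0.0, 0.959]
wrist_force: [0.5, 0.7, 3.8]
width: 0.0088
```

```bash
python3 st.py
```

```text
t 19.35 tcp [ 0.5557 -0.2246  0.1001] rot [3.140e+00 2.000e-04 9.594e-01] w 0.0088 F [0.46 0.68 3.76] q [-0.478  0.237  1.41  -0.     1.493  0.133]
tau [ 0.016 -0.108 -0.048] key origin z~ 0.0077
```

It's sliding through the second gate (z 7.7 mm). I'll keep feeding lightly.

Call:
step_arm --pt "-1 0 0 0.5 0" --pt "-1 0 0 1 0" --pt "-1 0 0 1.5 0" --pt "-1 0 0 2 0" --pt "-1 0 0 2.3 0" --pt "-1 0 0 2.3 0"

```text
time: 20.1
tool_pos: [0.5556, -0.2246, 0.0978]
ee_rot: [3.14, 0.0, 0.959]
wrist_force: [2.2, -2.4, 5.0]
width: 0.0088
```

```bash
python3 st.py
```

```text
t 20.1 tcp [ 0.5556 -0.2246  0.0978] rot [3.1402e+00 4.0000e-04 9.5930e-01] w 0.0088 F [ 2.17 -2.36  5.  ] q [-4.780e-01  2.380e-01  1.413e+00 -1.000e-03  1.489e+00  1.330e-01]
tau [-0.502 -0.416 -0.077] key origin z~ 0.0054
```

Call:
step_arm --pt "-1 0 0.6 0 0" --pt "-1 0 0.7 0.7 0" --pt "-1 0 0.7 1.4 0" --pt "-1 0 0.7 2.1 0" --pt "-1 0 0.7 2.8 0" --pt "-1 0 0.7 2.8 0"

```text
time: 20.85
tool_pos: [0.5558, -0.2244, 0.0946]
ee_rot: [-3.142, 0.0, 0.96]
wrist_force: [1.3, -1.4, 3.6]
width: 0.0087
```

```bash
python3 st.py
```

```text
t 20.85 tcp [ 0.5558 -0.2244  0.0946] rot [-3.1416  0.      0.9595] w 0.0087 F [ 1.31 -1.37  3.64] q [-0.478  0.242  1.415 -0.     1.485  0.133]
tau [-0.422 -0.338 -0.067] key origin z~ 0.0022
```

Call:
step_arm --pt "-1 0 0.3 0.7 0" --pt "-1 0 0.3 1.4 0" --pt "-1 0 0.3 2 0" --pt "-1 0 0.3 2.5 0" --pt "-1 0 0.3 2.5 0"

```text
time: 21.48
tool_pos: [0.5559, -0.2244, 0.0924]
ee_rot: [-3.141, -0.0, 0.96]
wrist_force: [0.5, -1.3, 4.5]
width: 0.0089
```

```bash
python3 st.py
```

```text
t 21.48 tcp [ 0.5559 -0.2244  0.0924] rot [-3.1412e+00 -1.0000e-04  9.5960e-01] w 0.0089 F [ 0.51 -1.32  4.46] q [-0.478  0.244  1.418  0.     1.481  0.133]
tau [-0.163 -0.171 -0.091] key origin z~ -0.0
```

Call:
step_arm --pt "-1 0 0 0.5 0" --pt "-1 0 0 1 0" --pt "-1 0 0 1.3 0" --pt "-1 0 0 1.3 0"

```text
time: 21.98
tool_pos: [0.5559, -0.2244, 0.0924]
ee_rot: [3.141, -0.0, 0.96]
wrist_force: [-1.7, 0.1, 9.7]
width: 0.0088
```

Run:
```python
from h import *
import st
out=[]
for n,h in (("scene",40),("wrist",90)):
    s=cams.snapshot(n); u,v=map(int,proj(s,[.5555,-.2255,.09]))
    for l in ("square_key","square_key_head"): print(n,l,[(d["p"],d["position"]) for d in models.pinpoint(s,l)][:1])
    v0=max(0,min(v-h,480-2*h)); out.append(cv2.resize(s["pixels"][v0:v0+2*h,u-h:u+h],(400,400),interpolation=cv2.INTER_CUBIC))
cv2.imwrite("pics/home.png",np.hstack(out)[:,:,::-1])
```

```text
t 21.98 tcp [ 0.5559 -0.2244  0.0924] rot [ 3.1414e+00 -1.0000e-04  9.5960e-01] w 0.0088 F [-1.66  0.13  9.72] q [-0.478  0.243  1.418  0.     1.48   0.133]
tau [-0.005  0.226 -0.02 ] key origin z~ -0.0
scene square_key [(0.62, [0.5593, -0.2236, 0.0811])]
scene square_key_head [(0.6, [0.554, -0.2252, 0.1145])]
wrist square_key [(0.69, [0.5534, -0.2233, 0.0802])]
wrist square_key_head [(0.86, [0.5535, -0.2232, 0.1058])]
```

View pics/home.png

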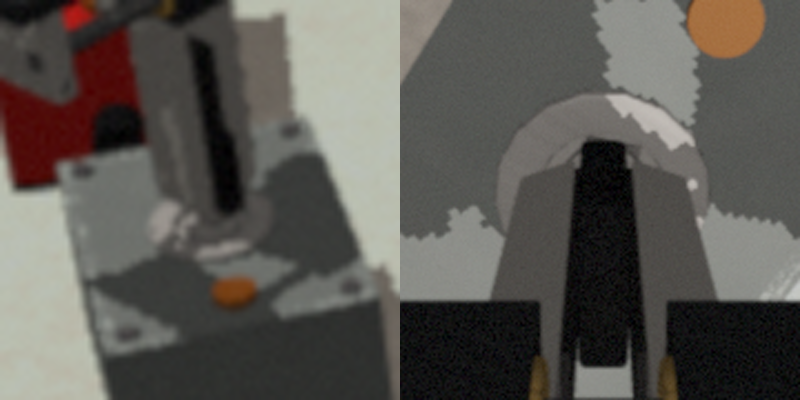

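The z reading stopped changing and the force rose to 9.7 N, so the collar is seated. The scene crop also shows the key down in the ring at (225,210). Now I turn clockwise in chunks, watching lateral force.

Call:
step_arm --pt "-1 0 0 0 5" --pt "-1 0 0 0 10" --pt "-1 0 0 0 15" --pt "-1 0 0 0 20" --pt "-1 0 0 0 25" --pt "-1 0 0 0 30" --pt "-1 0 0 0 35" --pt "-1 0 0 0 40" --pt "-1 0 0 0 45" --pt "-1 0 0 0 50" --pt "-1 0 0 0 55" --pt "-1 0 0 0 60" --pt "-1 0 0 0 60"

```text
time: 23.9
tool_pos: [0.5565, -0.2255, 0.0924]
ee_rot: [3.139, -0.002, -0.088]
wrist_force: [-0.5, -1.7, 7.4]
width: 0.0087
```

```bash
python3 st.py
```

```text
t 23.9 tcp [ 0.5565 -0.2255  0.0924] rot [ 3.1394e+00 -1.9000e-03 -8.8000e-02] w 0.0087 F [-0.52 -1.66  7.4 ] q [-4.790e-01  2.430e-01  1.418e+00 -1.000e-03  1.478e+00  1.180e+00]
tau [-0.437 -0.025  0.146] key origin z~ -0.0
```

Call:
step_arm --pt "-1 0 0 0 5" --pt "-1 0 0 0 10" --pt "-1 0 0 0 15" --pt "-1 0 0 0 20" --pt "-1 0 0 0 25" --pt "-1 0 0 0 30" --pt "-1 0 0 0 35" --pt "-1 0 0 0 40" --pt "-1 0 0 0 40"

```text
time: 25.02
tool_pos: [0.556, -0.2266, 0.0923]
ee_rot: [3.139, -0.003, -0.787]
wrist_force: [-0.5, -4.4, 7.2]
width: 0.0087
```

```bash
python3 st.py
```

```text
t 25.02 tcp [ 0.556  -0.2266  0.0923] rot [ 3.1393 -0.0035 -0.7866] w 0.0087 F [-0.5  -4.4   7.16] q [-0.479  0.244  1.418 -0.003  1.478  1.878]
tau [-0.777  0.149  0.119] key origin z~ -0.0001
```

Call:
step_arm --pt "-1 0.3 0.4 0 2" --pt "-1 0.5 0.7 0 6" --pt "-1 0.5 0.8 0 11" --pt "-1 0.5 0.9 0 16" --pt "-1 0.5 0.9 0 21" --pt "-1 0.5 0.9 0 26" --pt "-1 0.5 0.9 0 26" --pt "-1 0.5 0.9 0 26"

```text
time: 26.02
tool_pos: [0.5555, -0.2271, 0.0923]
ee_rot: [3.141, -0.003, -1.24]
wrist_force: [-1.2, -3.2, 8.5]
width: 0.0088
```

Run:
```python
from h import *
import st
out=[]
for n,h in (("scene",40),("wrist",90)):
    s=cams.snapshot(n); u,v=map(int,proj(s,[.5555,-.2255,.09]))
    for l in ("square_key","square_key_head","round_key","tape_roll","parcel"): print(n,l,[(d["p"],d["position"]) for d in models.pinpoint(s,l)][:1])
    v0=max(0,min(v-h,480-2*h)); out.append(cv2.resize(s["pixels"][v0:v0+2*h,u-h:u+h],(400,400),interpolation=cv2.INTER_CUBIC))
cv2.imwrite("pics/turned.png",np.hstack(out)[:,:,::-1])
```

```text
t 26.02 tcp [ 0.5555 -0.2271  0.0923] rot [ 3.1406e+00 -3.0000e-03 -1.2396e+00] w 0.0088 F [-1.22 -3.2   8.53] q [-0.481  0.244  1.418 -0.003  1.479  2.33 ]
tau [-0.582  0.299  0.181] key origin z~ -0.0001
scene square_key [(0.6, [0.5538, -0.2233, 0.0855])]
scene square_key_head [(0.62, [0.5587, -0.2264, 0.0597])]
scene round_key [(0.69, [0.476, 0.263, 0.0337])]
scene tape_roll [(0.91, [0.5655, 0.0015, -0.0018])]
scene parcel [(0.58, [0.7695, 0.024, -0.0002])]
wrist square_key [(0.96, [0.5521, -0.2257, 0.08])]
wrist square_key_head [(0.58, [0.5552, -0.2252, 0.1078])]
wrist round_key []
wrist tape_roll []
wrist parcel []
```

View pics/turned.png

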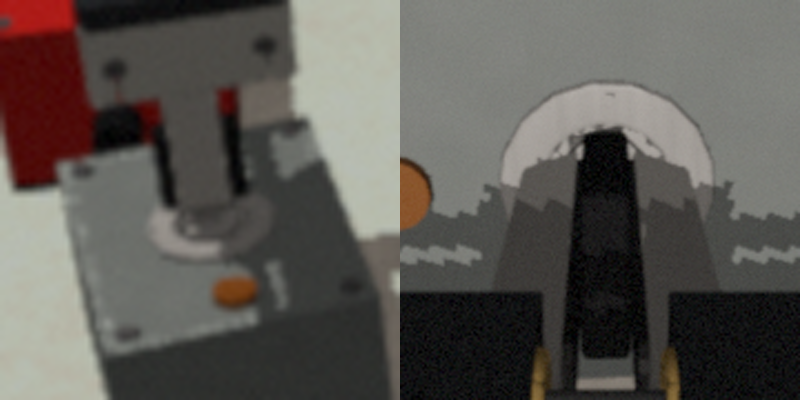

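The key is home and still aligned in the fingers. It has turned 1.63 rad from the slot's rest angle, and the bystanders are where they were. I'm handing in.

```bash
python3 -c "
import st
st.robot.close_job(); st.state()"
```

```text
t 26.62 tcp [ 0.5555 -0.2271  0.0924] rot [ 3.1407e+00 -3.1000e-03 -1.2396e+00] w 0.009 F [-1.32 -2.65  8.17] q [-0.481  0.244  1.417 -0.003  1.479  2.33 ]
tau [-0.618  0.238  0.082] key origin z~ -0.0
the job is handed in; nothing more can be done
the job is handed in; nothing more can be done
```

I took the rectangular-headed key from the block, worked it through both sticky discs and seated it in the grey switch. I then turned it clockwise and handed in at 26.6 s, still gripping. The hand-in reports no verdict, so the checks below are my own.

- **Insertion:** The first disc gave way within 0.26 rad clockwise. The second gave way near 0.57 rad counter-clockwise. The highest vertical force I read was about 10 N, against the 40 N limit; I read it only at the end of each move, not in between.
- **Seated:** The collar height came out at 0.0 mm. Pressing further raised the force to 9.7 N with no movement.
- **Turn:** The key is 1.63 rad clockwise from the slot's rest angle. Less the 0.17 rad of play, the plug should be at about 1.45 rad, above the 1.15 needed. I could not read the plug angle directly.
- **Grip:** The fingers still hold the key at 9 mm, with about 8 N downward.
- **Bystanders:** The camera places the round key, tape roll and parcel within about 4 mm of where they started.
- **Disagreements:** In the last scene picture the networks put the head at z = 0.060 m and the key at 0.0855 m. The wrist picture gave 0.108 m and 0.080 m, which fits the arm's own reading, so I took the scene values as noise. About 3 N of sideways force remained at the end.

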